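# Hang the yellow paint caddy on the hook stand

## Robot

A 7-joint arm with a two-finger parallel gripper is mounted at the origin on the work surface; the furniture and walls round the work are solid. World frame = base frame: x ahead of the robot, y to its left, z up, the work surface at z = 0. Lengths are in m, angles in rad, forces in N, time in s.
With the tool pointing down it reaches from about 0.425 to 0.925 m from the base axis. Payload 6.8 kg.
Tool frame: the origin (TCP) lies on the centre line of the jaws, within the pads' length; the fingertips stand 8 mm ahead of it and the grasp point (between the pads) lies 11 mm behind it (bot.tips_ahead is the distance from the TCP to the fingertips, in m); z points along the fingers, y is the line along which they close (so a half turn about z gives the same grasp; the last joint's range is limited). The gripper opens to 85 mm and grips with 20 to 120 N. Pads are 22 mm wide; open, the fingers measure 114 mm over their backs; the gripper's body (76 mm by 85 mm) begins 54 mm behind the grasp point. The pads swing forward as they close: fully open they stand 13 mm farther back than shut.
Start: joints at [1.224, 0.477, 0.022, 1.555, -0.011, 1.109, -0.083], TCP at [0.16, -0.656, 0.239] pointing down, gripper open.
Joint ranges: [-2.96, 2.96], [-0.34, 2.1], [-1.41, 1.46], [0.24, 2.44], [-1.37, 4.51], [0.17, 1.92], [-2.96, 2.96]. Speed limits (rad/s): [2.39, 2.39, 3.14, 3.14, 3.14, 3.14, 3.14].

## Interface

Orientations are given as a unit quaternion [w, x, y, z].
In Python, from station import bot gives the robot as it stands.
- The arm moves only by the tool send_rows, never from a script. Its argument "deltas" is text: rows parted by semicolons, each of 4 numbers parted by spaces: the shift along the tool's x, y, z in m, then the turn about the tool's z in degrees. In form: x y z spin; .... A call has 1 to 5 rows; each row is the pose to reach, as a shift and turn from the pose commanded when the call began, along the tool's axes at that moment; what a row does not reach only later rows make up. A row lasts 1/10 s, in which the tool goes at most 50 mm and 8.59 degrees, less where a joint would pass 70% of its speed; a pose out of reach is approached as far as the arm can. A call with a gripper value outside its range is refused whole. "claw" is the opening, from 0 (shut) to 1 (fully open), set as the call begins (left out, the last holds). The fingers move at their own pace and stop on an object; "force" is the grip in N (left out, the last holds). Time passes only in rows, so rows that repeat a pose let the fingers close. It gives the time, the measured TCP pose, the force, the opening and the grip force at its end, in the units of the state.
- bot.get_obs(): the state, without advancing time (a new reading comes with each control period).
- bot.read_camera(name): name is "scene" or "top" or "wrist"; returns a dict with "img" (480x640x3 uint8, red, green, blue), "depth" (480x640 float32, m along the optical axis (not along the pixel's ray), 0 where there is no reading), "fx", "fy", "cx", "cy" (pixels), "camera_from_world" (4x4, takes a point from world to camera coordinates). Camera axes: x right, y up, looking along -z (the intrinsics and any distortion apply to the point x, -y, -z); pixel columns grow to the right and rows downward; lengths in m; the calibration is good to about 2 mm. A picture is of the moment at which its call begins.
- bot.hand_in(): hands the job in; it is judged then, once.
Trained networks look in a picture, given as the dict that the camera call returned (one of the last four; its "shot" number tells which), for a name from the list of things; names that differ only in an ending like _2 or _b are one class to them, and where a whole thing is asked for, a point or a joint stands for the part that bears it (a point fixed in the world has none). Each returns a list of dicts, best first, with "confidence" (0 to 1); they miss things now and then, are a little off and sometimes report something else, mostly with a low value. They report only what shows in the picture. A call takes as long as a camera call.
- bot.masks_of(picture, query): "mask" (480x640 bool, what is visible of it).
- bot.landmark_of(picture, query): "xyz" ([x, y, z] in m, in world coordinates, good to about 4 mm: a listed point, or the origin of a listed thing).
The state is a dict: "t": time; "q": joint angles; "joint_vel": joint speeds; "joint_torque": joint torques, N m; "eef_pos": TCP position; "tool_rot": TCP orientation; "contact_force": force on the tool from outside, world axes, zero at the start; "torque": the same for the moment, N m; "gripper_width": opening from 0.0 (shut) to 1.0 (fully open); "grasp_force": force on a finger pad.
Only numpy, scipy, OpenCV 4.12 (cv2) and the standard library are available. Lean on these libraries where they do the work, as an engineer would, in place of code of your own. Each camera call takes 0.05 s, during which the arm holds its last target. There are 200 camera calls.

## Task

Clear the yellow caddy off the painting table: hang it by its wire handle on the double hook of the stand, so that the handle bar lies across both prongs behind their upturned tips and the caddy hangs level and still, then let go. Leave the green caddy standing where it is.

Things in the scene. Friction and masses are not known exactly. Their poses are not given: they have to be found in the camera images.
- yellow_caddy: small yellow open sheet-metal paint caddy, loose, about 0.16 kg, upright: box 76 (its x) by 120 (its y) by 60 mm high. A rigid upright wire handle arches over it: 7 mm wire uprights at y = +-63 mm and a level top bar along y, 135 mm above the underside; opening under the bar 71 mm high, 119 mm wide. Origin: centre of the underside, z up. Front and back are alike.
- yellow_caddy_handle (a point): middle of the yellow caddy's handle bar, on its centre line, 135 mm above the caddy's underside; axes as the caddy's (y along the bar). The bar is 7 mm thick and straight for 102 mm; its middle 34 mm is a wooden sleeve 13 mm thick, the place to grip.
- green_caddy: small green open sheet-metal paint caddy, loose, about 0.16 kg, upright: box 76 (its x) by 120 (its y) by 60 mm high. A rigid upright wire handle arches over it: 7 mm wire uprights at y = +-63 mm and a level top bar along y, 135 mm above the underside; opening under the bar 71 mm high, 119 mm wide. Origin: centre of the underside, z up. It stays put.
- hook_stand: fixed stand: wooden base 140 (x) by 150 (y) by 12 mm; a 16 mm column at x = +45 mm carries two level steel prongs, 10 mm thick, at y = +-35 mm (60 mm free between), centre line 160 mm up. They run to the stand's -x and turn up at x = -76 mm to red tips, top 184 mm up, the highest part. Origin: centre of the base's underside, z up.
- hook_rest (a point): resting place on the double hook: midway between the prongs, level with their top surface (165 mm above the worktop), 80 mm in front of the column's axis, 41 mm behind the tips; axes as the stand's (-x points out past the tips, y across the prongs). A hung handle bar lies along y, its centre line 3.5 mm above this point.

How it is judged:
At the end, for the whole second after the job is handed in: The yellow caddy hangs at rest on the stand, within 0.2 rad of upright: the middle of its handle bar is between column and upturned tips, within 35 mm of midway between the prongs and -4 to 14 mm above their top; the green caddy stands upright within 30 mm of its start (z of yellow_caddy_handle in the frame of hook_rest between -0.004 and 0.014 m and x of yellow_caddy_handle in the frame of hook_rest between -0.04 and 0.072 m and y of yellow_caddy_handle in the frame of hook_rest between -0.035 and 0.035 m and angle between each of yellow_caddy, green_caddy's own z axis and vertical below 0.2 rad and contact force between yellow_caddy and hook_stand above 0.3 N and linear speed of yellow_caddy below 0.05 m/s and angular speed of yellow_caddy below 0.5 rad/s and distance of green_caddy from where it was at the start of the episode below 0.03 m); the robot touches nothing.
It fails at once if the green caddy is moved by more than 30 mm or tipped (distance of green_caddy from where it was at the start of the episode above 0.03 m or angle between green_caddy's own z axis and vertical above 0.3 rad).
It also fails if it takes over 45 s, if anything falls off the work surface, if the arm or the gripper's body presses on something with over 40 N, if the wrist force passes 120 N, or if a joint passes its speed limit or range.

## Working session

There is one attempt and no reset: what is moved stays moved. The work goes in short steps, Python scripts to look and compute and a tool call to move; the robot and the scene stay as the last step left them, time stands still between calls to the robot, and variables do not carry over. Pictures are saved under pics/ and viewed, at most 10 in all, crops included, and the job is handed in when it is done.

Besides the shell and the picture viewer there is one more tool, called as name(argument=value, ...) on one line, values as JSON. send_rows: Moves the arm, as the interface text tells. Its arguments: {"type":"object","properties":{"deltas":{"type":"string"},"claw":{"type":"number"},"force":{"type":"number"}},"required":["deltas"]}

```bash
mkdir -p pics; ls; cat > h.py <<'E'
import numpy as np, cv2
from station import bot
from scipy.spatial.transform import Rotation as R
def pix2w(p,m):
    v,u=np.nonzero(m&(p["depth"]>0)); d=p["depth"][v,u]
    c=np.c_[(u-p["cx"])/p["fx"]*d,-(v-p["cy"])/p["fy"]*d,-d,np.ones(len(d))]
    return (c@np.linalg.inv(p["camera_from_world"]).T)[:,:3]
E
python3 - <<'E'
from h import *
o=bot.get_obs(); print(o["eef_pos"],o["tool_rot"],o["t"])
ims=[]
for n in("scene","top"):
    p=bot.read_camera(n); ims.append(p["img"])
    for q in("yellow_caddy","yellow_caddy_handle","green_caddy","hook_stand","hook_rest"):
        print(n,q,[(np.round(r["xyz"],3),round(r["confidence"],2)) for r in bot.landmark_of(p,q)][:2])
    for q in("yellow_caddy","green_caddy","hook_stand"):
        for r in bot.masks_of(p,q)[:1]:
            w=pix2w(p,r["mask"]); 
            for lo,hi in((.04,.07),(.125,.145),(.15,.17),(.175,.19)):
                s=w[(w[:,2]>lo)&(w[:,2]<hi)]
                if len(s)>10: print(n,q,round(r["confidence"],2),lo,len(s),"c/size/ang",*[np.round(k,3) for k in cv2.minAreaRect((s[:,:2]).astype(np.float32))])
a=cv2.resize(np.vstack(ims),(400,600)) if 0 else np.hstack([cv2.resize(i,(400,300)) for i in ims])
cv2.imwrite("pics/a.png",cv2.cvtColor(a,cv2.COLOR_RGB2BGR))
E
```

```text
pics
[ 0.15948008 -0.65530049  0.23831412] [-8.86555964e-04  9.92881728e-01  1.19101028e-01 -1.82691161e-04] 0.0
scene yellow_caddy [(array([ 0.431, -0.149, -0.001]), 0.61)]
scene yellow_caddy_handle [(array([ 0.428, -0.15 ,  0.136]), 0.64)]
scene green_caddy [(array([ 0.602, -0.163, -0.002]), 0.92)]
scene hook_stand [(array([ 0.598,  0.056, -0.001]), 0.65)]
scene hook_rest [(array([0.564, 0.058, 0.168]), 0.65)]
scene yellow_caddy 0.97 0.04 694 c/size/ang [ 0.431 -0.15 ] [0.08  0.132] 7.957
scene yellow_caddy 0.97 0.125 350 c/size/ang [ 0.431 -0.15 ] [0.013 0.13 ] 6.76
scene green_caddy 0.7 0.04 929 c/size/ang [ 0.601 -0.168] [0.081 0.132] 1.927
scene green_caddy 0.7 0.125 185 c/size/ang [ 0.6   -0.169] [0.127 0.012] 88.48
scene hook_stand 0.67 0.04 49 c/size/ang [0.663 0.095] [0.091 0.077] 23.297
scene hook_stand 0.67 0.125 40 c/size/ang [0.637 0.051] [0.008 0.015] 33.792
scene hook_stand 0.67 0.15 659 c/size/ang [0.582 0.059] [0.081 0.128] 84.605
scene hook_stand 0.67 0.175 47 c/size/ang [0.52  0.063] [0.077 0.009] 84.088
top yellow_caddy [(array([ 0.43 , -0.147, -0.002]), 0.78), (
[... 178 characters left out ...]
[(array([0.597, 0.057, 0.001]), 0.6)]
top hook_rest [(array([0.559, 0.058, 0.166]), 0.95)]
top yellow_caddy 0.8 0.04 544 c/size/ang [ 0.431 -0.15 ] [0.079 0.125] 8.271
top yellow_caddy 0.8 0.125 329 c/size/ang [ 0.431 -0.147] [0.013 0.124] 8.707
top green_caddy 0.62 0.04 679 c/size/ang [ 0.601 -0.166] [0.079 0.129] 1.582
top green_caddy 0.62 0.125 324 c/size/ang [ 0.601 -0.167] [0.128 0.012] 89.048
top hook_stand 0.56 0.04 37 c/size/ang [0.637 0.052] [0.008 0.016] 27.771
top hook_stand 0.56 0.125 30 c/size/ang [0.636 0.052] [0.006 0.014] 13.802
top hook_stand 0.56 0.15 972 c/size/ang [0.584 0.059] [0.08  0.126] 84.763
top hook_stand 0.56 0.175 64 c/size/ang [0.52  0.065] [0.079 0.01 ] 84.661
```

View pics/a.png

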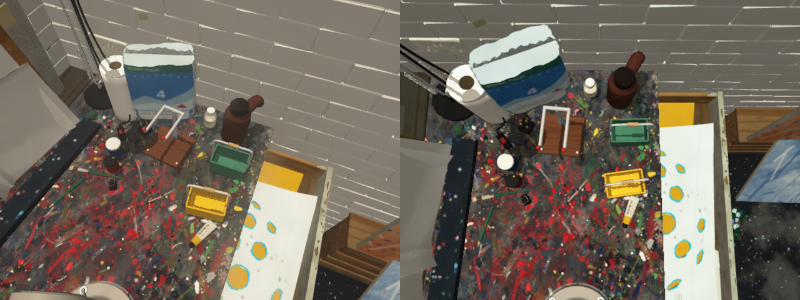

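The pictures show the yellow caddy (top view, about (627,182)), the green one behind it at (630,130), and the stand at (560,130) with its tips toward the robot. The network positions agree with this. Next I'll check path clearance and compute the first deltas.

```bash
cat >> h.py <<'E'
def go(x,y,z,yaw):  # yaw = world angle of tool x, deg
    o=bot.get_obs(); w=o["tool_rot"]; r=R.from_quat([w[1],w[2],w[3],w[0]]); m=r.as_matrix()
    cur=np.degrees(np.arctan2(m[1,0],m[0,0]))
    d=m.T@(np.array([x,y,z])-o["eef_pos"])
    print("t",round(o["t"],2),"pos",np.round(o["eef_pos"],4),"yaw",round(cur,2),"delta",np.round(d,4),"spin",round(-((yaw-cur+180)%360-180),1),"tilt",np.round(m[2],3))
E
python3 - <<'E'
from h import *
p=bot.read_camera("top"); w=pix2w(p,np.ones((480,640),bool))
for nm,x0,x1,y0,y1 in(("path",.1,.5,-.7,-.22),("carry",.34,.56,-.09,.14),("mid",.36,.52,-.24,-.06)):
    s=w[(w[:,0]>x0)&(w[:,0]<x1)&(w[:,1]>y0)&(w[:,1]<y1)]; i=s[:,2].argmax() if len(s) else None
    print(nm,len(s),np.round(s[i],3),np.round(np.percentile(s[:,2],[50,90,99,99.9]),3))
s=w[(abs(w[:,0]-.431)<.03)&(abs(w[:,1]+.149)<.05)&(w[:,2]>.12)&(w[:,2]<.2)];print("handle top",np.round(np.percentile(s[:,2],[5,50,95]),4))
go(.431,-.149,.24,98)
E
```

```text
path 26134 [ 0.318 -0.265  0.006] [-0.122  0.     0.003  0.005]
carry 11916 [0.521 0.097 0.186] [0.    0.01  0.166 0.183]
mid 6588 [ 0.431 -0.151  0.144] [0.002 0.062 0.141 0.143]
handle top [0.1355 0.139  0.1423]
t 0.95 pos [ 0.1597 -0.6559  0.2393] yaw 13.68 delta [ 0.3835 -0.4283 -0.0007] spin -84.3 tilt [ 0.  0. -1.]
```

send_rows(deltas="0.026 -0.029 0 -6;0.052 -0.058 0 -12;0.078 -0.087 0 -18;0.104 -0.116 0 -24;0.13 -0.145 0 -30", claw=0.6, force=50)

```text
t: 1.45
eef_pos: [0.2523, -0.4829, 0.2395]
tool_rot: [0.0, 0.927, 0.374, -0.0]
contact_force: [0.3, -0.3, -0.5]
gripper_width: 0.598
grasp_force: 0.0
```

```bash
python3 -c "
from h import *
go(.431,-.149,.24,98)"
```

```text
t 1.45 pos [ 0.2523 -0.4829  0.2395] yaw 43.92 delta [ 0.3603 -0.1165 -0.0006] spin -54.1 tilt [-0.     0.001 -1.   ]
```

send_rows(deltas="0.036 -0.012 0 -6;0.072 -0.024 0 -12;0.108 -0.036 0 -18;0.144 -0.047 0 -24;0.18 -0.058 0 -30")

```text
t: 1.95
eef_pos: [0.3424, -0.3167, 0.2396]
tool_rot: [0.0, 0.799, 0.601, -0.0]
contact_force: [0.1, 0.5, -0.1]
gripper_width: 0.598
grasp_force: 0.0
```

```bash
python3 -c "
from h import *
go(.431,-.149,.24,98)"
```

```text
t 1.95 pos [ 0.3424 -0.3167  0.2396] yaw 73.92 delta [ 0.1857  0.0387 -0.0005] spin -24.1 tilt [-0.001  0.001 -1.   ]
```

send_rows(deltas="0.037 0.008 0 -5;0.074 0.016 0 -10;0.111 0.023 0 -15;0.148 0.031 0 -20;0.186 0.039 0 -24")

```text
t: 2.45
eef_pos: [0.432, -0.1492, 0.2397]
tool_rot: [0.0, 0.657, 0.754, -0.0]
contact_force: [1.1, -0.7, -0.8]
gripper_width: 0.596
grasp_force: 0.0
```

```bash
python3 - <<'E'
from h import *
p=bot.read_camera("wrist"); cv2.imwrite("pics/w1.png",cv2.cvtColor(p["img"],cv2.COLOR_RGB2BGR))
for r in bot.masks_of(p,"yellow_caddy")[:1]:
    w=pix2w(p,r["mask"]); s=w[(w[:,2]>.125)&(w[:,2]<.15)]
    print(round(r["confidence"],2),len(s),*[np.round(k,3) for k in cv2.minAreaRect(s[:,:2].astype(np.float32))],np.percentile(s[:,2],[5,50,95]))
for q in ("yellow_caddy_handle",): print([(np.round(r["xyz"],3),round(r["confidence"],2)) for r in bot.landmark_of(p,q)][:2])
go(.431,-.149,.125,98)
E
```

```text
0.59 2918 [ 0.432 -0.148] [0.013 0.127] 7.49 [0.1333249  0.1380262  0.14120984]
[(array([ 0.43 , -0.148,  0.138]), 0.74), (array([ 0.601, -0.171, -0.002]), 0.7)]
t 2.6 pos [ 0.4327 -0.1481  0.2397] yaw 97.98 delta [-0.0007 -0.0019  0.1147] spin -0.0 tilt [ 0.     0.001 -1.   ]
```

View pics/w1.png

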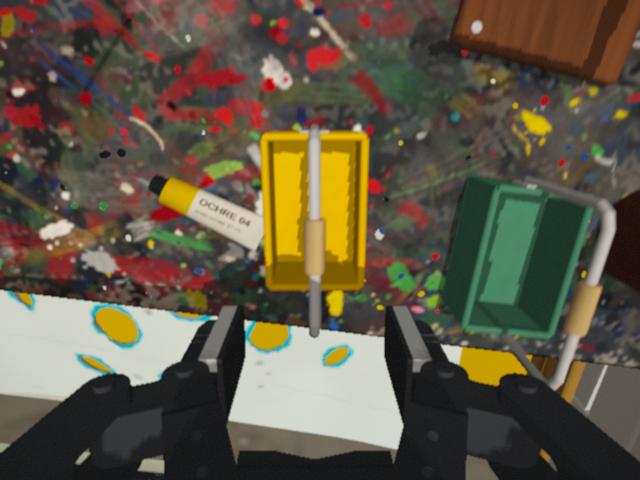

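The wrist view shows the bar vertical at column 315 (sleeve at about (315,245)), centred between the open fingers. The gap to green on the right is clear, so I'll descend.

send_rows(deltas="0 -0.001 0.035 0;0 -0.001 0.07 0;0 -0.001 0.095 0;0 -0.001 0.11 0;0 -0.001 0.115 0")

```text
t: 3.1
eef_pos: [0.4289, -0.1515, 0.1228]
tool_rot: [-0.001, 0.659, 0.752, -0.001]
contact_force: [-0.4, -0.3, -0.5]
gripper_width: 0.6
grasp_force: 0.0
```

send_rows(deltas="0 0 0 0;0 0 0 0;0 0 0 0;0 0 0 0;0 0 0 0", claw=0, force=60)

```text
t: 3.6
eef_pos: [0.4317, -0.151, 0.1253]
tool_rot: [0.001, 0.658, 0.753, 0.0]
contact_force: [1.7, -1.2, 3.9]
gripper_width: 0.126
grasp_force: 58.8
```

send_rows(deltas="0 0 -0.01 0;0 0 -0.025 0;0 0 -0.045 0;0 0 -0.065 0;0 0 -0.075 0")

```text
t: 4.1
eef_pos: [0.4306, -0.1504, 0.2009]
tool_rot: [0.001, 0.658, 0.753, 0.0]
contact_force: [0.1, 0.2, -2.4]
gripper_width: 0.128
grasp_force: 58.8
```

```bash
python3 - <<'E'
from h import *
p=bot.read_camera("scene"); cv2.imwrite("pics/s2.png",cv2.cvtColor(p["img"][100:420,150:600],cv2.COLOR_RGB2BGR))
go(.4415,.071,.2,84.6)
E
```

```text
t 4.15 pos [ 0.4313 -0.1506  0.2017] yaw 97.68 delta [0.2183 0.0398 0.0015] spin 13.1 tilt [-0.002  0.002 -1.   ]
```

View pics/s2.png

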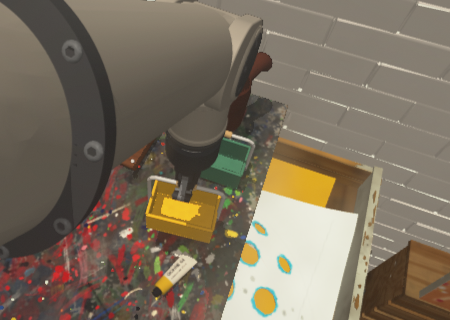

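The caddy is lifted level at about (185,210) in the crop, and the green caddy is untouched. Now I'll carry it to a point in front of the hook.

send_rows(deltas="0.01 0.002 0 1;0.03 0.006 0 2;0.055 0.01 0 4;0.085 0.016 0 6;0.115 0.021 0 8")

```text
t: 4.65
eef_pos: [0.4352, -0.0329, 0.1986]
tool_rot: [-0.001, 0.71, 0.704, -0.0]
contact_force: [0.2, 0.3, -1.4]
gripper_width: 0.13
grasp_force: 58.8
```

send_rows(deltas="0.03 0.001 0 1;0.06 0.002 0 2;0.085 0.003 0 4;0.1 0.004 0 5;0.104 0.005 0 5")

```text
t: 5.15
eef_pos: [0.4408, 0.072, 0.1988]
tool_rot: [-0.001, 0.738, 0.675, -0.0]
contact_force: [0.6, -0.3, -2.7]
gripper_width: 0.125
grasp_force: 58.8
```

```bash
python3 - <<'E'
from h import *
go(.4415,.071,.2,84.6)
p=bot.read_camera("wrist"); ims=[p["img"]]
for r in bot.masks_of(p,"hook_stand")[:1]:
    w=pix2w(p,r["mask"]); s=w[(w[:,2]>.178)&(w[:,2]<.192)]; k=w[(w[:,2]>.15)&(w[:,2]<.17)]
    for c in (s,k): 
        if len(c)>5: print(len(c),*[np.round(k,3) for k in cv2.minAreaRect(c[:,:2].astype(np.float32))],np.percentile(c[:,2],[50,95]))
for q in ("hook_rest","yellow_caddy_handle"): print(q,[(np.round(r["xyz"],3),round(r["confidence"],2)) for r in bot.landmark_of(p,q)][:2])
p=bot.read_camera("top"); ims.append(p["img"])
for q in ("hook_rest","yellow_caddy_handle"): print(q,[(np.round(r["xyz"],3),round(r["confidence"],2)) for r in bot.landmark_of(p,q)][:2])
cv2.imwrite("pics/b3.png",cv2.cvtColor(np.hstack([cv2.resize(i,(400,300)) for i in ims]),cv2.COLOR_RGB2BGR))
go(.561,.06,.2,84.6)
E
```

```text
t 5.15 pos [0.4408 0.072  0.1988] yaw 84.86 delta [-0.001   0.0008 -0.0012] spin 0.3 tilt [ 0.    -0.001 -1.   ]
1126 [0.522 0.066] [0.079 0.011] 84.904 [0.18146815 0.18356092]
5733 [0.556 0.062] [0.08  0.074] 84.834 [0.16388211 0.16578762]
hook_rest [(array([0.562, 0.063, 0.165]), 0.97)]
yellow_caddy_handle [(array([0.439, 0.072, 0.212]), 0.71)]
hook_rest [(array([0.559, 0.059, 0.167]), 0.56)]
yellow_caddy_handle [(array([0.444, 0.068, 0.214]), 0.82)]
t 5.5 pos [0.4414 0.0691 0.1991] yaw 84.59 delta [ 0.0022  0.1199 -0.0009] spin -0.0 tilt [-0. -0. -1.]
```

View pics/b3.png

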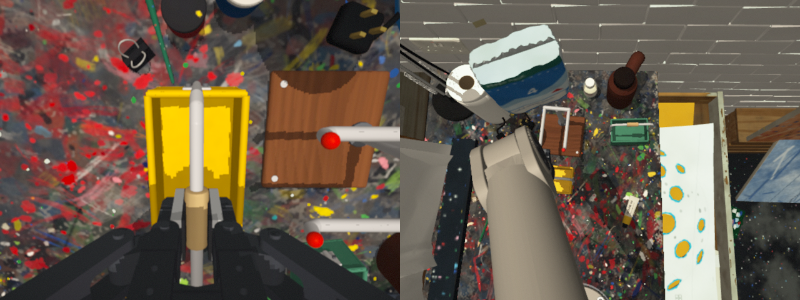

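The wrist view shows the bar at column 197 with the sleeve held. Both red tips, at (330,141) and (315,240), are ahead, and nothing blocks the way in. I'll move over the prongs.

send_rows(deltas="0.001 0.01 0 0;0.002 0.03 0 0;0.003 0.05 0 0;0.003 0.07 0 0;0.003 0.09 0 0")

```text
t: 6.0
eef_pos: [0.533, 0.0641, 0.1992]
tool_rot: [0.0, 0.739, 0.673, 0.0]
contact_force: [-0.6, -0.1, -2.4]
gripper_width: 0.128
grasp_force: 58.8
```

send_rows(deltas="0 0.015 0 0;0 0.025 0 0;0 0.03 0 0;0 0.03 0 0;0 0.03 0 0")

```text
t: 6.5
eef_pos: [0.5607, 0.0621, 0.1992]
tool_rot: [-0.0, 0.739, 0.674, -0.0]
contact_force: [1.6, 0.1, -2.1]
gripper_width: 0.127
grasp_force: 58.8
```

```bash
python3 - <<'E'
from h import *
p=bot.read_camera("wrist"); cv2.imwrite("pics/w4.png",cv2.cvtColor(p["img"],cv2.COLOR_RGB2BGR))
for q in ("hook_rest","yellow_caddy_handle"): print(q,[(np.round(r["xyz"],3),round(r["confidence"],2)) for r in bot.landmark_of(p,q)][:2])
go(.560,.0615,.158,84.7)
E
```

```text
hook_rest []
yellow_caddy_handle [(array([0.56 , 0.062, 0.212]), 0.72)]
t 6.65 pos [0.5607 0.0621 0.1994] yaw 84.7 delta [-0.0007 -0.0007  0.0414] spin 0.0 tilt [-0. -0. -1.]
```

View pics/w4.png

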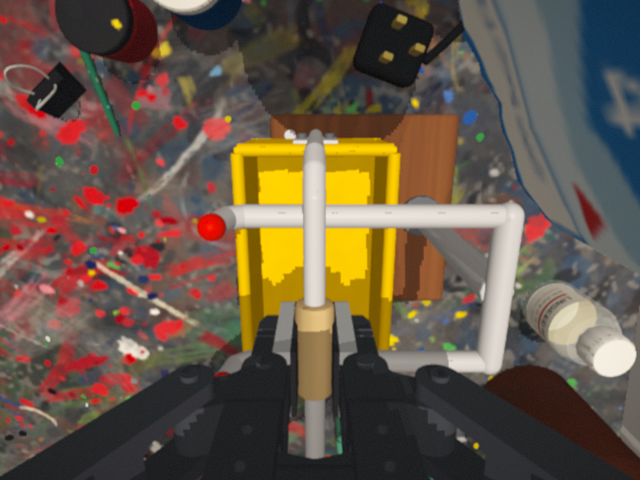

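The bar (column 315) lies over both prongs, behind the tip at (212,228) and ahead of the column at about (500,290). I'll lower it gently.

send_rows(deltas="-0.001 0 0.012 0;-0.001 0 0.024 0;-0.001 0 0.033 0;-0.001 0 0.038 0;-0.001 0 0.04 0")

```text
t: 7.15
eef_pos: [0.5605, 0.0609, 0.1584]
tool_rot: [-0.001, 0.739, 0.674, -0.001]
contact_force: [-3.9, -1.4, 6.5]
gripper_width: 0.132
grasp_force: 59.4
```

send_rows(deltas="0 0 0.001 0;0 0 0.002 0;0 0 0.002 0")

```text
t: 7.45
eef_pos: [0.561, 0.0611, 0.1583]
tool_rot: [0.0, 0.739, 0.674, -0.0]
contact_force: [-4.5, -1.7, 6.8]
gripper_width: 0.123
grasp_force: 59.9
```

send_rows(deltas="0 0 -0.001 0;0 0 -0.001 0;0 0 -0.001 0", claw=0.25, force=20)

```text
t: 7.75
eef_pos: [0.5617, 0.0612, 0.1586]
tool_rot: [0.0, 0.739, 0.673, 0.001]
contact_force: [-0.3, -0.4, 0.0]
gripper_width: 0.252
grasp_force: 0.0
```

send_rows(deltas="0 0 0 0;0 0 0 0;0 0 0 0;0 0 0 0;0 0 0 0", claw=0.55)

```text
t: 8.25
eef_pos: [0.5612, 0.0611, 0.1583]
tool_rot: [-0.0, 0.739, 0.674, 0.0]
contact_force: [0.6, 1.1, 1.0]
gripper_width: 0.553
grasp_force: 0.0
```

```bash
python3 - <<'E'
from h import *
p=bot.read_camera("wrist"); cv2.imwrite("pics/w5.png",cv2.cvtColor(p["img"],cv2.COLOR_RGB2BGR))
print([(np.round(r["xyz"],3),round(r["confidence"],2)) for r in bot.landmark_of(p,"yellow_caddy_handle")][:2])
E
```

```text
[(array([0.56 , 0.063, 0.171]), 0.73)]
```

View pics/w5.png

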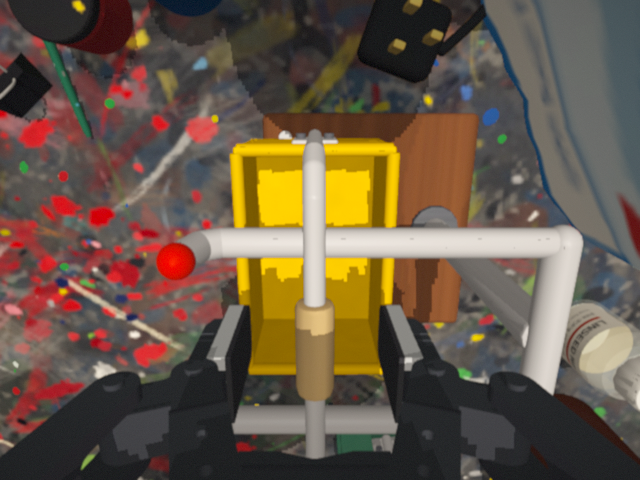

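The handle rests on both prongs and the fingers are clear on either side of the sleeve (315,350). I'll retract straight up.

send_rows(deltas="0 0 -0.015 0;0 0 -0.04 0;0 0 -0.07 0;0 0 -0.1 0;0 0 -0.12 0")

```text
t: 8.85
eef_pos: [0.5619, 0.0616, 0.2819]
tool_rot: [0.001, 0.739, 0.674, 0.001]
contact_force: [0.4, 0.1, -0.2]
gripper_width: 0.548
grasp_force: 0.0
```

send_rows(deltas="0 0 0 0;0 0 0 0;0 0 0 0;0 0 0 0;0 0 0 0")

```text
t: 9.35
eef_pos: [0.5608, 0.061, 0.2775]
tool_rot: [-0.0, 0.739, 0.674, -0.001]
contact_force: [-0.3, 0.8, 0.3]
gripper_width: 0.548
grasp_force: 0.0
```

```bash
python3 - <<'E'
from h import *
for i in range(2):
    p=bot.read_camera("wrist")
    r=bot.masks_of(p,"yellow_caddy")[:1]
    for k in r:
        w=pix2w(p,k["mask"]); s=w[(w[:,2]>.16)&(w[:,2]<.185)]; b=w[(w[:,2]>.07)&(w[:,2]<.11)]
        for c in(s,b): print(len(c),*[np.round(a,3) for a in cv2.minAreaRect(c[:,:2].astype(np.float32))],np.percentile(c[:,2],[5,50,95]).round(4))
    print([(np.round(q["xyz"],3),round(q["confidence"],2)) for q in bot.landmark_of(p,"yellow_caddy_handle")][:2])
print([(np.round(q["xyz"],3),round(q["confidence"],2)) for q in bot.landmark_of(p,"green_caddy")][:2])
cv2.imwrite("pics/w6.png",cv2.cvtColor(p["img"],cv2.COLOR_RGB2BGR)); o=bot.get_obs(); print(o["t"],o["contact_force"],o["eef_pos"])
E
```

```text
2898 [0.569 0.062] [0.127 0.028] 81.499 [0.1667 0.1712 0.1745]
3865 [0.563 0.066] [0.124 0.079] 84.939 [0.0733 0.0944 0.0962]
[(array([0.561, 0.062, 0.17 ]), 0.81)]
2742 [0.559 0.064] [0.125 0.022] 80.105 [0.1671 0.1713 0.1745]
3639 [0.563 0.065] [0.123 0.079] 84.583 [0.0733 0.0945 0.0962]
[(array([0.559, 0.061, 0.17 ]), 0.85)]
[(array([ 0.601, -0.168, -0.001]), 0.92)]
9.7 [-1.08289533 -0.62024005 -0.48147361] [0.56118671 0.06110368 0.27824151]
```

View pics/w6.png

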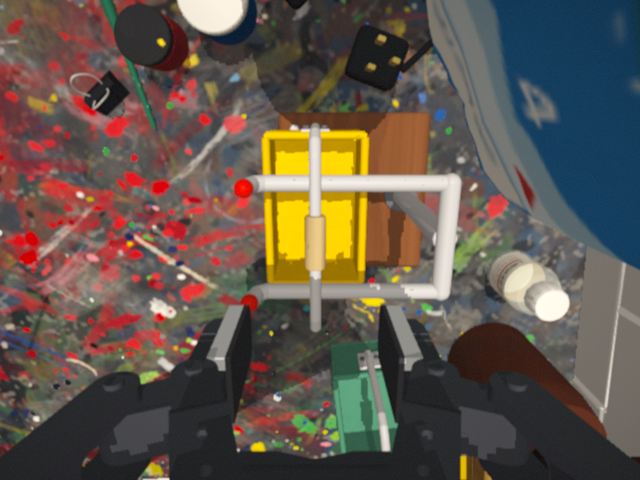

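The caddy hangs level and still. Its bar (column 315) crosses both prongs behind the red tips at (244,187) and (250,300), the green caddy hasn't moved and the gripper is clear. I'm handing in.

```bash
python3 -c "
from station import bot
print(bot.hand_in())"
```

```text
the job is handed in; nothing more can be done
None
```

The yellow caddy hangs level and still by its handle across both prongs behind the tips, the green caddy is still where it started, and I handed the job in at about 9.7 s with the gripper clear; the hand-in gave no verdict.

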